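# Seal a leak-test vessel with its tapered bayonet stopper

### The job

Seal the leak-test vessel: first take the plain dust plug out of its neck and put it in the blue tray. Then take the stopper with two ears from the slanted rack, set it upright in the neck with its ears in the gaps between the two claws until its flange sits flat on the rim, and, holding it down, turn it a quarter turn clockwise (seen from above) until the ears lie under the claws against their stops, and let go. Leave the other two stoppers in the rack and do not push or tip the angle plate, the wash bottle or the reference sphere.

Things in the scene. Friction and masses are not known exactly. Their poses are not given: they have to be found in the camera images.
- vessel: leak-test vessel, fixed: round aluminium canister on a foot of 100 mm diameter, a brass pipe pointing along its +x to 64 mm from the axis at height 25 mm; on top a steel neck of 68 mm outer diameter, rim 75 mm above the ground. Two dark claws stand on the rim at its +y and -y sides; the gaps for the ears to go down are at its +x and -x sides. Origin: centre of its underside; z up
- mouth (a point): centre of the neck's mouth, on the vessel's axis at rim height (75 mm above the ground). The bore tapers from 28.6 mm diameter here to 21.6 mm, 33 mm below, where it ends
- claw (a point): middle of the roof's underside of the claw on the vessel's +y side (the other, on -y, is the same turned by half a turn): roof 27 mm long, 20 to 32.5 mm from the axis, underside 8 mm and top 14 mm above the rim, so an ear slides under with 2 mm to spare. An ear comes in only by a clockwise turn (from above); an end stop halts it about 3 degrees past the line through both claws
- eared_stopper: the steel stopper to use, about 0.15 kg: flange 36 mm wide, 6 mm thick, with two ears 12 mm wide and 6 mm thick along its +y and -y to 26 mm from the axis; nose tapering from 26 to 18 mm, 26 mm long; round knob 24 mm wide, to 54 mm above the flange's underside. Origin: centre of the flange's underside; z along its axis to the knob. At first y lies along the rack's row and z leans as the pockets do
- round_stopper: other steel stopper, round flange of 42 mm, no ears; nose tapering from 26 to 18 mm, 26 mm long; round knob 24 mm wide, to 54 mm above the flange's underside. Origin: centre of the flange's underside; z along its axis to the knob. Stays in the rack
- square_stopper: other steel stopper, square flange of 38 mm; nose tapering from 26 to 18 mm, 26 mm long; round knob 24 mm wide, to 54 mm above the flange's underside. Origin: centre of the flange's underside; z along its axis to the knob. Stays in the rack
- dust_plug: grey plastic dust plug, 40 g, standing loosely in the neck at the start: nose tapering from 26 to 18 mm, 26 mm long; flange 34 mm wide, 4 mm thick; round knob of 20 mm diameter up to 52 mm above the flange's underside. Origin: centre of the flange's underside; z along its axis to the knob
- rack: fixed aluminium rack, 90 x 205 mm; its slanted face, 35 degrees from level, looks to its -x (roughly to the robot), so knobs lean 35 degrees from vertical to its -x. Three round pockets 66 mm apart along its y, centres on the face 60 mm up, any stopper in any. Vessel and tray may change sides of the rack. Origin: centre of the underside, below the middle pocket; z up
- tray: open blue tray, fixed, 130 x 200 mm outside, walls 3 mm thick and 45 mm high, floor 3 mm thick. Two turned hubs (30 mm wide, 22 mm high) are fixed in it near its +y end, more than 58 mm from its middle; the rest is free. Origin: centre of its underside; long side along y; z up
- angle_plate: bystander, loose: triangular steel angle plate, 18 x 62 x 94 mm high, between the robot and the rack. Origin: centre of its underside, z up
- wash_bottle: bystander, loose: white squeeze bottle with a red cap and a bent tube, 54 x 86 x 169 mm high. Origin: centre of its underside, z up
- reference_sphere: bystander, loose: white ball on a steel foot, 44 x 50 x 93 mm high. Origin: centre of its underside, z up
Things that resemble listed ones, but are neither listed nor needed, are in the scene too. Leave any brown, pink or turquoise look-alike of the eared_stopper alone.

How it is judged (in metres and radians):
On the way, in this order (a step that is already met when the one before it is completed fails the run):
1. the dust plug lies in the tray (x of dust_plug in the frame of tray between -0.062 and 0.062 m and y of dust_plug in the frame of tray between -0.097 and 0.097 m and z of dust_plug in the frame of tray below 0.045 m), for 0.2 s.
2. the eared stopper is seated upright in the neck, its flange on the rim (horizontal distance between eared_stopper and mouth below 0.004 m and z of eared_stopper in the frame of mouth below 0.0025 m and angle between eared_stopper's own z axis and vertical below 0.08 rad), for 0.1 s.
3. it has been turned so that its ears lie under the claws (all of step 2 and angle between the y axis of eared_stopper and the y axis of vessel, either way round below 0.25 rad), for 0.2 s.
At the end, for the whole second after the job is handed in: Eared stopper upright in the neck (4 mm of centre, flange 2.5 mm of rim, tilt under 0.08 rad), its ears within 0.25 rad of the line through both claws; dust plug in the tray, both at rest; the round and square stoppers within 20 mm of where they stood (all of step 1 and all of step 3 and linear speed of eared_stopper below 0.02 m/s and linear speed of dust_plug below 0.03 m/s and distance of each of round_stopper, square_stopper from where it was at the start of the episode below 0.02 m); the robot touches nothing.
It fails at once if the angle plate is pushed more than 25 mm or tipped (distance of angle_plate from where it was at the start of the episode above 0.025 m or angle between angle_plate's own z axis and vertical above 0.35 rad).
It fails at once if the wash bottle is pushed more than 25 mm or tipped (distance of wash_bottle from where it was at the start of the episode above 0.025 m or angle between wash_bottle's own z axis and vertical above 0.35 rad).
It fails at once if the reference sphere is pushed more than 25 mm or tipped (distance of reference_sphere from where it was at the start of the episode above 0.025 m or angle between reference_sphere's own z axis and vertical above 0.35 rad).
It fails at once if the round stopper is taken from its pocket (distance of round_stopper from where it was at the start of the episode above 0.03 m).
It fails at once if the square stopper is taken from its pocket (distance of square_stopper from where it was at the start of the episode above 0.03 m).
It also fails if it takes over 66 s, if anything falls off the work surface, if the arm or the gripper's body presses on something with over 40 N, if the wrist force passes 120 N, or if a joint passes its speed limit or range.

### The arm

A 6-joint arm with a two-finger parallel gripper is mounted at the origin on the work surface; the furniture and walls round the work are solid. World frame = base frame: x ahead of the robot, y to its left, z up, the work surface at z = 0. Lengths are in m, angles in degrees, forces in N, time in s.
With the tool pointing down it reaches from about 0.4 to 0.825 m from the base axis. Payload 7 kg.
Tool frame: the origin (TCP) lies midway between the tips of the shut fingers; the grasp point (between the pads) lies 19 mm behind it; z points along the fingers, y is the line along which they close (so a half turn about z gives the same grasp; the last joint's range is limited). The gripper opens to 88 mm and grips with 3 to 60 N. Pads are 19 mm wide; open, the fingers measure 130 mm over their backs; the gripper's body (78 mm by 193 mm) begins 47 mm behind the grasp point.
Start: joints at [-47.321, 20.546, 0.682, 0, -70.136, -16.507], TCP at [0.298, -0.606, 0.227] pointing down, gripper open.
Joint ranges: [-176.03, 176.03], [-82.01, 121.73], [-58.28, 71.71], [-173.87, 95.51], [-174.79, -0.11], [-173.66, 173.66]. Speed limits (degrees/s): [136.94, 136.94, 172.46, 180, 180, 180].

### API

Orientations are given as [roll, pitch, yaw] about the fixed x, y, z axes, in that order (R = Rz(yaw) Ry(pitch) Rx(roll)).
In Python, from plant import ctrl, viewer, close_job gives the robot as it stands. The module is installed in compiled form; this text tells all that it offers.
- The arm moves only by the tool step_arm, never from a script. Its argument "moves" is a list that holds one entry, the list of rows, each a list of 5 numbers: the shift along the world's x, y, z in cm, then the turn about the world's z in rad, then the finger opening in cm, from 0 to 8.76. In form: [[[tx, ty, tz, twist, grip], ...]]. A call has 1 to 10 rows; each row shifts and turns the commanded pose from where the row before left it; what a row does not reach is not made up. A row lasts 1/10 s, in which the tool goes at most 50 mm and 8.59 degrees, less where a joint would pass 70% of its speed; a pose out of reach is approached as far as the arm can. A call with a gripper value outside its range is refused whole. The fingers move at their own pace and stop on an object; the grip force is fixed at half the most. Time passes only in rows, so rows that do not move let the fingers close. It gives the time, the measured TCP pose, the force, the opening and the grip force at its end, in the units of the state.
- ctrl.get_obs(): the state, without advancing time (a new reading comes with each control period).
- viewer.snapshot(name): name is "scene" or "side" or "wrist"; returns (picture, depth): 420x560x3 uint8, blue, green, red; 420x560 float32, m along the optical axis (not along the pixel's ray), 0 where there is no reading.
- viewer.camera_info(name): a dict with "camera_matrix" (3x3 intrinsics, pixels), "eye" and "orientation" of the camera in the world. Camera axes: x right, y down, z forward; pixel columns grow to the right and rows downward; lengths in m; the calibration is good to about 2 mm. A picture is of the moment at which its call begins: read the wrist's pose just before it. camera_info takes no time and is no camera call; for the wrist camera it gives the pose at the moment of the call.
- close_job(): hands the job in; it is judged then, once.
The state is a dict: "clock": time; "joint_pos": joint angles; "qvel": joint speeds; "tau": joint torques, N m; "tool_pos": TCP position; "orientation": TCP orientation; "force": force on the tool from outside, world axes, zero at the start; "moment": the same for the moment, N m; "opening": finger opening in m; "gripper_force": force on a finger pad.
Only numpy, scipy, OpenCV 4.12 (cv2) and the standard library are available. Lean on these libraries where they do the work, as an engineer would, in place of code of your own. Each camera call takes 0.05 s, during which the arm holds its last target. There are 200 camera calls.

## Working session

There is one attempt and no reset: what is moved stays moved. The work goes in short steps, Python scripts to look and compute and a tool call to move; the robot and the scene stay as the last step left them, time stands still between calls to the robot, and variables do not carry over. Pictures are saved under pics/ and viewed, at most 10 in all, crops included, and the job is handed in when it is done.

Besides the shell and the picture viewer there is one more tool, called as a command line: name --argument value ..., lists and objects as JSON in quotes. step_arm: Moves the arm, as the interface text tells. Its arguments: {"type":"object","properties":{"moves":{"type":"array","items":{"type":"array","items":{"type":"array","items":{"type":"number"}}}}},"required":["moves"]}

```bash
mkdir -p pics; cat > h.py <<'E'
import numpy as np, cv2
from plant import ctrl, viewer, close_job
from scipy.spatial.transform import Rotation as R
def cam(n):
    c=viewer.camera_info(n); K=np.array(c["camera_matrix"]); o=np.array(c["orientation"],float); 
    M=o if o.shape==(3,3) else R.from_euler('xyz',o,degrees=True).as_matrix()
    return K,np.array(c["eye"]),M
def pts(n,d):
    K,e,M=cam(n); v,u=np.mgrid[0:d.shape[0],0:d.shape[1]]
    p=np.stack([(u-K[0,2])/K[0,0]*d,(v-K[1,2])/K[1,1]*d,d],-1)
    P=p@M.T+e; P[d==0]=np.nan; return P
def ray(n,u,v,z):
    K,e,M=cam(n); r=M@np.array([(u-K[0,2])/K[0,0],(v-K[1,2])/K[1,1],1]); return e+r*(z-e[2])/r[2]
E
python3 - <<'E'
from h import *
for n in ["scene","side"]:
    print(viewer.camera_info(n))
    p,d=viewer.snapshot(n); cv2.imwrite(f"pics/{n}0.png",p); np.save(f"{n}0.npy",d)
print(ctrl.get_obs())
E
```

```text
{'camera_matrix': array([[492.42816763,   0.        , 282.20240432],
       [  0.        , 492.42816763, 212.09609182],
       [  0.        ,   0.        ,   1.        ]]), 'eye': array([-0.13128055, -0.63716449,  0.71671759]), 'orientation': array([-124.25700201,   -0.47843406,  -45.59245875])}
{'camera_matrix': array([[417.90962406,   0.        , 279.04194713],
       [  0.        , 417.90962406, 208.08929384],
       [  0.        ,   0.        ,   1.        ]]), 'eye': array([0.35310242, 0.83977526, 0.56465834]), 'orientation': array([-120.60902579,    0.72388176, -164.39783968])}
{'clock': 0.1, 'joint_pos': array([-4.73209571e+01,  2.05884949e+01,  6.40108900e-01, -2.00375227e-02,
       -7.01371710e+01, -1.65057824e+01]), 'qvel': array([ 0.03585862, -0.13029373,  0.08462848,  0.13337473, -0.05730519,
        0.03347769]), 'tau': array([-1.87337064e-03, -5.84162343e+01,  2.93749487e+01,  7.01556802e+00,
        1.01473005e-02, -7.04606600e-05]), 'tool_pos': array([ 0.29751422, -0.60540276,  0.22570427]), 'orientation': array([ 1.79912616e+02, -6.24899919e-03, -1.53833557e+02]), 'force': array([-0.10703963, -0.90461729,  0.99724279]), 'moment': array([ 0.02739728,  0.03229797, -0.03685879]), 'gripper_force': 0.0, 'opening': 0.0877844824550628}
```

View pics/scene0.png

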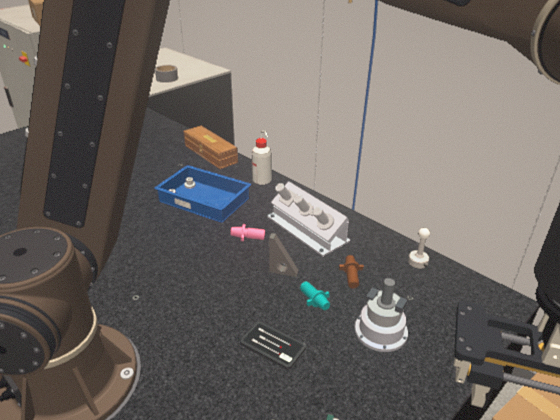

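View pics/side0.png

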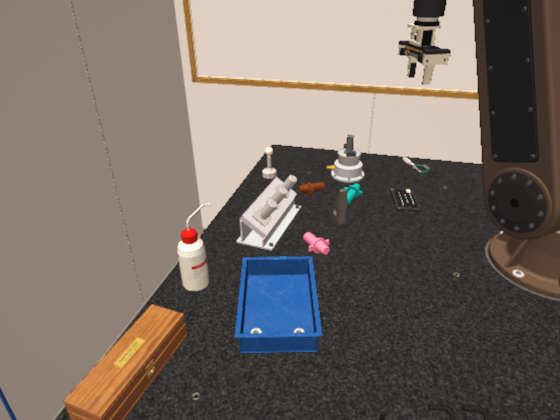

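The scene view shows the vessel at (382,318) with the plug knob at (389,285), the rack at (310,215) with knobs at (283,190), (303,205) and (323,218), and the tray at (203,193). The side view shows the tray at (278,300), the vessel at (348,165) and the bottle at (193,262).

```bash
python3 - <<'E'
from h import *
s=cv2.imread("pics/scene0.png"); t=cv2.imread("pics/side0.png")
a=cv2.resize(s[170:260,255:360],(0,0),fx=3.8,fy=3.8,interpolation=3); b=cv2.resize(s[265:355,345:430],(0,0),fx=3.8,fy=3.8,interpolation=3)
h=max(a.shape[0],b.shape[0]); im=np.zeros((h,a.shape[1]+b.shape[1],3),np.uint8); im[:a.shape[0],:a.shape[1]]=a; im[:b.shape[0],a.shape[1]:]=b
cv2.imwrite("pics/crop0.png",im)
d=np.load("scene0.npy"); P=pts("scene",d); D=np.load("side0.npy"); Q=pts("side",D)
for n,(u,v) in dict(plugtop=(390,281),neck=(372,305),k1=(281,189),k2=(300,202),k3=(319,215),sphere=(424,233),bottle=(261,165),plate=(274,240),vesselfoot=(382,340)).items(): print(n,P[v,u].round(3))
for n,(u,v) in dict(plug=(350,137),tray=(278,300),bottle=(193,265),sph=(268,152),plate=(342,195)).items(): print('side',n,Q[v,u].round(3))
# tray
for nm,im,X in(("sc",s,P),("si",t,Q)):
    hsv=cv2.cvtColor(im,40); m=(hsv[...,0]>100)&(hsv[...,0]<125)&(hsv[...,1]>150)&(X[...,2]>0.036)&(X[...,2]<0.055)
    q=X[m][:,:2]; r=cv2.minAreaRect(q.astype(np.float32)*1000); print(nm,m.sum(),r)
for nm,X in(("sc",P),("si",Q)):
  m=(np.abs(X[...,2]-.075)<.005)&(np.hypot(X[...,0]-P[305,372,0],X[...,1]-P[305,372,1])<.06);q=X[m]; print(nm,q.min(0),q.max(0),len(q))
  m=(X[...,2]>.112)&(X[...,2]<.14)&(np.hypot(X[...,0]-P[305,372,0],X[...,1]-P[305,372,1])<.06);q=X[m]; print('knob',q.min(0),q.max(0),q.mean(0),len(q))
E
```

```text
plugtop [ 0.472 -0.32   0.126]
neck [ 0.448 -0.306  0.074]
k1 [nan nan nan]
k2 [ 0.579 -0.006  0.099]
k3 [ 0.57  -0.072  0.099]
sphere [ 0.692 -0.264  0.087]
bottle [0.683 0.235 0.061]
plate [ 0.446 -0.055  0.088]
vesselfoot [ 0.436 -0.344  0.021]
side plug [ 0.468 -0.31   0.126]
side tray [0.524 0.262 0.002]
side bottle [0.688 0.277 0.066]
side sph [ 0.695 -0.243  0.084]
side plate [ 0.449 -0.038  0.083]
sc 395 ((517.6118774414062, 284.1743469238281), (147.84762573242188, 215.2987823486328), 15.947576522827148)
si 1569 ((517.2402954101562, 284.87225341796875), (141.4539794921875, 215.3555450439453), 16.15561294555664)
sc [ 0.43523495 -0.3558568   0.07003261] [ 0.50347609 -0.29144617  0.07997992] 520
knob [ 0.45766178 -0.33154991  0.11216445] [ 0.47740982 -0.31165841  0.12764638] [ 0.4659996  -0.32270585  0.12215524] 130
si [ 0.43495495 -0.3503725   0.07008172] [ 0.49977409 -0.28081944  0.07988024] 133
knob [ 0.45801239 -0.32783585  0.11214195] [ 0.47712742 -0.30575123  0.12834361] [ 0.46747423 -0.31349762  0.12135229] 46
```

View pics/crop0.png

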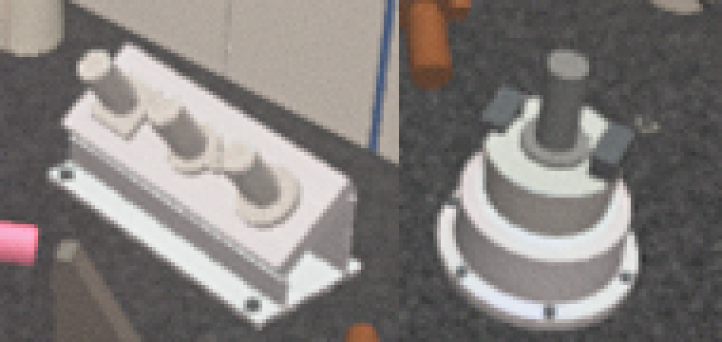

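The crop shows, on the rack from left to right, the square stopper, the eared one in the middle pocket (ears along the row), and the round one. On the vessel, the claws sit at about (373,293) and (401,303) in the full image.

```bash
python3 - <<'E'
from h import *
a=ray("scene",372.9,292.6,.089); b=ray("scene",401,303,.089); print("claws",a,b,(a+b)/2,np.degrees(np.arctan2(*(b-a)[1::-1])))
s=cv2.imread("pics/scene0.png"); t=cv2.imread("pics/side0.png")
D=np.load("side0.npy");Q=pts("side",D); P=pts("scene",np.load("scene0.npy"))
for im,X in((t,Q),(s,P)):
  m=(X[...,2]>.012)&(X[...,2]<.04)&(np.hypot(X[...,0]-.4685,X[...,1]+.319)<.075)&(np.hypot(X[...,0]-.4685,X[...,1]+.319)>.0535)
  q=X[m]; print(len(q), q.mean(0) if len(q) else '')
  hsv=cv2.cvtColor(im,40); m2=m&(hsv[...,1]>110); print('sat',m2.sum(),X[m2].mean(0))
# rack slanted face plane
for X in(P,Q):
  m=(X[...,0]>.5)&(X[...,0]<.70)&(abs(X[...,1]+.01)<.13)&(X[...,2]>.03)&(X[...,2]<.095)
  q=X[m]; rng=np.random.default_rng(0); best=None
  for _ in range(400):
    i=q[rng.choice(len(q),3)]; n=np.cross(i[1]-i[0],i[2]-i[0]); n/=np.linalg.norm(n)+1e-12; n*=np.sign(n[2]) or 1
    if n[2]<.7 or n[2]>.9: continue
    k=(abs((q-i[0])@n)<.003)
    if best is None or k.sum()>best.sum(): best=k
  f=q[best]; c=f.mean(0); n=np.linalg.svd(f-c,full_matrices=False)[2][2]; n*=np.sign(n[2])
  print("face",len(f),c,n,"tilt",np.degrees(np.arccos(n[2])),"yaw",np.degrees(np.arctan2(-n[1],-n[0])))
  r=cv2.minAreaRect((f[:,:2]*1000).astype(np.float32)); print(r)
  # knobs: points above face by 15..52
  h=(X-c)@n; m=(h>.012)&(h<.058)&(X[...,0]>.5)&(X[...,0]<.72)&(abs(X[...,1]+.01)<.13)
  l,lab,st,ce=cv2.connectedComponentsWithStats(m.astype(np.uint8))
  for j in range(1,l):
    if st[j,4]>25:
      w=X[lab==j]; print(st[j],w.mean(0),w.min(0),w.max(0),h[lab==j].max())
E
```

```text
claws [ 0.46146824 -0.29626864  0.089     ] [ 0.47511082 -0.34765837  0.089     ] [ 0.46828953 -0.32196351  0.089     ] -75.13246068869259
10 [ 0.52388063 -0.30359071  0.0253765 ]
sat 9 [ 0.52394754 -0.30321517  0.02598357]
0 
sat 0 [nan nan nan]
face 1121 [ 0.61030555 -0.01255559  0.05780884] [-0.56770349  0.05746954  0.82122469] tilt 34.79242127906969 yaw -5.780451684322723
((612.987548828125, 0.8415145874023438), (208.67205810546875, 60.61091232299805), 83.82572174072266)
[276 184  15  16 153] [0.59383515 0.06345017 0.08999846] [0.57936792 0.05554291 0.06443585] [0.61770996 0.08264464 0.10907701] 0.057287596779161336
[294 195  15  17 161] [ 0.58683678 -0.00192659  0.09079526] [ 0.57193677 -0.01009702  0.06359917] [0.60867166 0.01365241 0.10917611] 0.05692685202938471
[313 207  16  17 173] [ 0.58008899 -0.06733081  0.09092917] [ 0.56578997 -0.07519705  0.06361453] [ 0.6050492  -0.0504986   0.10778634] 0.05782966842351402
[255 229  14  18  93] [0.50490225 0.04599532 0.01161438] [ 0.50005141  0.02060747 -0.00327163] [0.51555736 0.06727193 0.02548744] 0.038910992806179115
face 923 [0.61407041 0.02154426 0.0601894 ] [-0.56718797  0.06122619  0.82130942] tilt 34.783912516993574 yaw -6.161045792799269
((611.8504028320312, 4.279350280761719), (207.67970275878906, 58.64067459106445), 84.28886413574219)
[260 175  38  44 496] [0.58907561 0.02039545 0.09177349] [ 0.56403448 -0.06802492  0.06425554] [0.61725601 0.08490924 0.10948767] 0.05687553051602799
[301 233  12  24 133] [0.50792649 0.07717914 0.01011116] [ 0.50009666  0.05111712 -0.00183907] [0.5185204  0.11231234 0.02628498] 0.039243374809111026<stdin>:8: RuntimeWarning: Mean of empty slice.
  ret = um.true_divide(
```

The vessel is at (0.468,-0.319) with yaw about 15° (claw line and pipe agree). The rack yaw is about -6°, its face tilts 34.8°, and the tray is at (0.517,0.285) with yaw about 16°. All sizes and heights agree with the given values, so I'm moving over the plug.

step_arm --moves '[[[1.9, 3.2, -0.3, 0, 5], [1.9, 3.2, -0.3, 0, 5], [1.9, 3.2, -0.3, 0, 5], [1.9, 3.2, -0.3, 0, 5], [1.9, 3.2, -0.3, 0, 5], [1.9, 3.2, -0.3, 0, 5], [1.9, 3.2, -0.3, 0, 5], [1.9, 3.2, -0.3, 0, 5], [1.9, 3.0, -0.3, 0, 5], [0, 0, 0, 0, 5]]]'

```text
clock: 1.1
tool_pos: [0.4702, -0.3168, 0.199]
orientation: [180.0, -0.0, -153.6]
force: [0.1, -0.8, -0.6]
opening: 0.05
gripper_force: 0.0
```

```bash
python3 - <<'E'
from h import *
K,e,M=cam("wrist"); print(e,M[:,2])
p,d=viewer.snapshot("wrist"); cv2.imwrite("pics/w1.png",p); np.save("w1.npy",d)
K=cam("wrist")[0]
X=(pts("wrist",d))
m=(X[...,2]>.108)&(X[...,2]<.135)&(np.hypot(X[...,0]-.468,X[...,1]+.319)<.05); q=X[m]; print(len(q),q.min(0),q.max(0),q.mean(0))
m=(abs(X[...,2]-.075)<.003)&(np.hypot(X[...,0]-.468,X[...,1]+.319)<.06); q=X[m]; print(len(q),q.min(0),q.max(0))
m=(abs(X[...,2]-.089)<.003)&(np.hypot(X[...,0]-.468,X[...,1]+.319)<.06); q=X[m]; print(len(q),q.min(0),q.max(0))
E
```

```text
[ 0.40666894 -0.34697756  0.3569279 ] [ 0.23352983  0.11711151 -0.96527132]
703 [ 0.45985649 -0.3305522   0.1081277 ] [ 0.47943495 -0.31085586  0.12899423] [ 0.46812537 -0.32138726  0.12511988]
2272 [ 0.43635375 -0.35460429  0.07200672] [ 0.5032696  -0.28930501  0.07799161]
1072 [ 0.44757956 -0.35516873  0.08604729] [ 0.49203309 -0.28597353  0.09194197]
```

View pics/w1.png

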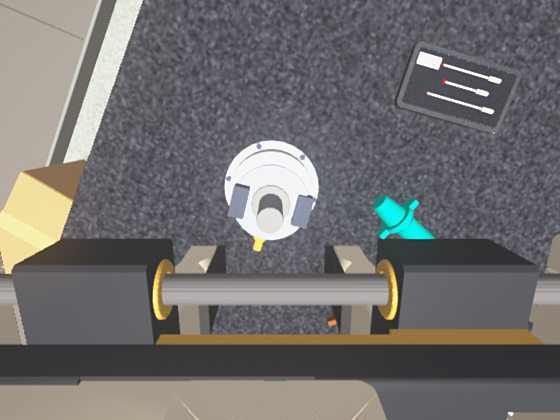

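The wrist view shows the vessel at (270,195), its claws at (239,202) and (302,211), and the pipe at (258,244). The knob, rim and claws all centre on (0.470,-0.321).

step_arm --moves '[[[0, -0.4, -2, 0, 5], [0, 0, -3, 0, 5], [0, 0, -3, 0, 5], [0, 0, -1.5, 0, 5], [0, 0, -0.8, 0, 5], [0, 0, 0, 0, 0.5], [0, 0, 0, 0, 0.5], [0, 0, 0, 0, 0.5], [0, 0, 0, 0, 0.5]]]'

```text
clock: 2.05
tool_pos: [0.4692, -0.324, 0.0975]
orientation: [-179.9, 0.1, -153.8]
force: [-0.1, 0.5, 0.9]
opening: 0.0235
gripper_force: 0.4
```

```bash
python3 - <<'E'
from h import *
d=np.load("w1.npy")
# wrist pose changed; use saved eye from capture: rebuild from stored numbers not needed: claw pixels vs rim in picture
print(ctrl.get_obs()["opening"],ctrl.get_obs()["gripper_force"],ctrl.get_obs()["tool_pos"],ctrl.get_obs()["joint_pos"].round(1))
E
```

```text
0.023521333104646703 0.4003049433231354 [ 0.46920999 -0.32400958  0.09754703] [-15.   17.5 -22.4   0.  -50.  -48.9]
```

step_arm --moves '[[[0, 0, 0, 0, 0.5], [0, 0, 0, 0, 0.5], [0, 0, 0, 0, 0.5], [0, 0, 2, 0, 0.5], [0, 0, 4, 0, 0.5], [0, 0, 5, 0, 0.5], [0, 0, 0, 0, 0.5]]]'

```text
clock: 2.75
tool_pos: [0.4721, -0.3257, 0.2138]
orientation: [-179.5, 0.4, -153.8]
force: [0.2, -0.1, -0.3]
opening: 0.0185
gripper_force: 29.9
```

step_arm --moves '[[[0.4, 3.0, 0, 0, 0.5], [0.4, 4.4, 0, 0, 0.5], [0.4, 4.6, 0, 0, 0.5], [0.4, 4.6, 0, 0, 0.5], [0.4, 4.6, 0, 0, 0.5], [0.4, 4.6, 0, 0, 0.5], [0.4, 4.6, 0, 0, 0.5], [0.4, 4.6, 0, 0, 0.5], [0.4, 4.6, 0, 0, 0.5], [0.4, 4.6, 0, 0, 0.5]]]'

```text
clock: 3.75
tool_pos: [0.5086, 0.1202, 0.2067]
orientation: [-180.0, 0.1, -153.8]
force: [0.6, -0.5, 0.2]
opening: 0.0188
gripper_force: 29.9
```

step_arm --moves '[[[0.4, 4.6, 0, 0, 0.5], [0.4, 4.6, -2, 0, 0.5], [0.4, 3.6, -4, 0, 0.5], [0.3, 1.5, -4, 0, 0.5], [0, 0, -3.5, 0, 0.5], [0, 0, -1, 0, 0.5], [0, 0, 0, 0, 0.5]]]'

```text
clock: 4.45
tool_pos: [0.5227, 0.2574, 0.0633]
orientation: [-179.9, -0.2, -153.8]
force: [-0.0, 0.3, 0.5]
opening: 0.0185
gripper_force: 29.9
```

step_arm --moves '[[[0, 0, 0, 0, 4.5], [0, 0, 0, 0, 4.5], [0, 0, 0, 0, 4.5], [0, 0, 2, 0, 4.5], [0, 0, 4, 0.14, 4.5], [0, 0, 5, 0.14, 4.5], [0, 0, 4, 0.14, 4.5], [0, -4, 0, 0.14, 4.5], [0, -4, 0, 0.14, 4.5], [0, -4, 0, 0.14, 4.5]]]'

```text
clock: 5.45
tool_pos: [0.5233, 0.1372, 0.2163]
orientation: [-179.9, 0.1, -105.3]
force: [0.9, -0.4, 0.1]
opening: 0.045
gripper_force: 0.0
```

```bash
python3 - <<'E'
from h import *
o=ctrl.get_obs(); print(o["tool_pos"],o["orientation"],o["joint_pos"].round(1))
p,D=viewer.snapshot("side"); cv2.imwrite("pics/side1.png",p[140:380,150:400].repeat(2,0).repeat(2,1))
E
```

```text
[0.52334218 0.13722467 0.216337  ] [-1.79889905e+02  1.36068205e-01 -1.05326598e+02] [ 35.5   8.3 -17.3  -0.  -64.3 -50.8]
```

View pics/side1.png

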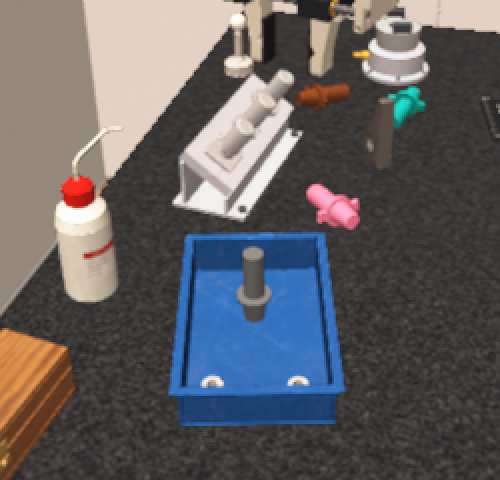

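The side view shows the plug standing in the tray at (254,285), and all three stoppers are still in the rack. I'm checking wall clearance while turning toward the rack.

```bash
python3 - <<'E'
from h import *
P=pts("scene",np.load("scene0.npy")); 
m=(P[...,2]>.12)&(abs(P[...,1])<.15)&(P[...,0]>.6); print(np.nanpercentile(P[m][:,0],[0,1,5,50]),m.sum())
E
```

```text
[1.31707215 1.32160381 1.32373107 1.32910929] 6940
```

step_arm --moves '[[[0.2, -1, 0, 0.14, 4.2], [0.2, -1, 0, 0.14, 4.2], [0.2, -1, 0, 0.14, 4.2], [0.2, -1, 0, 0.14, 4.2], [0.2, -1.5, 0, 0.14, 4.2], [0.2, -1.5, 0, 0.14, 4.2], [0.2, -1.5, 0, 0.14, 4.2], [0.2, -1.5, 0, 0.14, 4.2], [0.2, -1.5, 0, 0.14, 4.2], [0.2, -1.5, 0, 0.14, 4.2]]]'

```text
clock: 6.5
tool_pos: [0.5436, 0.0076, 0.2159]
orientation: [-179.9, -0.1, -25.2]
force: [-0.2, -0.3, 0.9]
opening: 0.0421
gripper_force: 0.0
```

Walls are clear (x over 1.3 m).

step_arm --moves '[[[1.5, 0, 0, 0.14, 4.2], [1.5, 0, 0, 0.14, 4.2], [1.0, 0, 0, 0.055, 4.2], [0, 0, 0, 0, 4.2]]]'

```text
clock: 6.9
tool_pos: [0.5843, 0.0081, 0.2153]
orientation: [-180.0, -0.1, -6.3]
force: [-1.0, 0.1, 0.7]
opening: 0.0423
gripper_force: 0.0
```

```bash
python3 - <<'E'
from h import *
o=ctrl.get_obs(); print(o["tool_pos"],o["orientation"],o["joint_pos"].round(1))
p,d=viewer.snapshot("wrist"); cv2.imwrite("pics/w2.png",p)
X=pts("wrist",d); n=np.array([-.5675,.0594,.8212])
f=(X[...,2]>.03)&(X[...,2]<.095)&(X[...,0]>.55)&(X[...,0]<.68)&(abs(X[...,1])<.11)
c=np.array([.6125,.004,.0595]); h=(X-c)@n
print("face h",np.nanmedian(h[f&(abs(h)<.008)]))
m=f|(X[...,2]<.125)&(X[...,2]>.05); m&=(h>.012)&(h<.062)&(X[...,0]>.52)&(X[...,0]<.66)&(abs(X[...,1])<.11)
l,lab,st,ce=cv2.connectedComponentsWithStats(m.astype(np.uint8))
for j in range(1,l):
  if st[j,4]>60:
    w=X[lab==j]; hh=h[lab==j]; t=w[hh>hh.max()-.006]; print(st[j],w.min(0).round(4),w.max(0).round(4),'top',t.mean(0).round(4),hh.max())
E
```

```text
[0.58432999 0.00809503 0.21533676] [-1.79975006e+02 -7.68870092e-02 -6.29793416e+00] [ 20.   12.5 -12.1   0.  -65.3  63.7]
face h 0.00042953212051799353
[ 264  167   29   51 1258] [ 0.5727 -0.0069  0.0726] [0.6128 0.0183 0.1097] top [0.5834 0.0065 0.1044] 0.05534260903622069
[ 337  167   35   51 1283] [ 0.5658 -0.0716  0.0712] [ 0.6058 -0.0472  0.1102] top [ 0.5768 -0.0583  0.1043] 0.055260815296934954
[ 186  168   33   51 1274] [0.5794 0.0583 0.072 ] [0.6195 0.0833 0.1097] top [0.5901 0.0712 0.1044] 0.05556246921843148
```

View pics/w2.png

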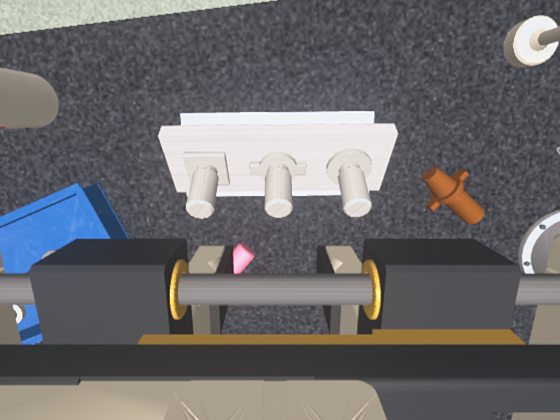

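The wrist view confirms that the middle stopper (278,185) has ears along the row, with the square one on the left (200,185) and the round one on the right (352,185). I'm taking a few more pose readings to average out noise.

```bash
python3 - <<'E'
from h import *
for _ in range(4):
    o=ctrl.get_obs(); K,e,M=cam("wrist"); print(o["tool_pos"].round(4),o["orientation"].round(2),e.round(4)); viewer.snapshot("wrist")
E
```

```text
[0.5835 0.0081 0.2152] [-1.7998e+02 -4.0000e-02 -6.4200e+00] [0.6519 0.0012 0.3732]
[0.5831 0.0081 0.2151] [-1.7998e+02 -3.0000e-02 -6.4300e+00] [0.6515 0.0012 0.3731]
[0.5829 0.0082 0.2151] [-1.7998e+02 -2.0000e-02 -6.4100e+00] [0.6514 0.0013 0.3731]
[0.5829 0.0083 0.2151] [-1.7998e+02 -3.0000e-02 -6.3800e+00] [0.6513 0.0014 0.3731]
```

step_arm --moves '[[[0.4, -0.1, -3, 0, 4.2], [0.4, -0.1, -4, 0, 4.2], [0, 0, -3, 0, 4.2], [0, 0, -2, 0, 4.2], [0, 0, -1, 0, 4.2], [0, 0, -0.6, 0, 4.2], [0, 0, 0, 0, 4.2], [0, 0, 0, 0, 4.2], [0, 0, 0, 0, 4.2]]]'

```text
clock: 8.05
tool_pos: [0.5921, 0.0065, 0.0798]
orientation: [-180.0, -0.1, -6.3]
force: [-1.0, -0.0, 0.0]
opening: 0.042
gripper_force: 0.0
```

step_arm --moves '[[[-0.1, 0, -0.5, 0, 4.2], [0, 0, 0, 0, 4.2], [0, 0, 0, 0, 1], [0, 0, 0, 0, 1], [0, 0, 0, 0, 1], [0, 0, 0, 0, 1], [0, 0, 0, 0, 1], [0, 0, 0, 0, 1], [0, 0, 0, 0, 1]]]'

```text
clock: 8.95
tool_pos: [0.5902, 0.006, 0.0737]
orientation: [180.0, 0.0, -6.3]
force: [-0.8, -3.7, 2.5]
opening: 0.0235
gripper_force: 30.0
```

step_arm --moves '[[[-0.12, 0.01, 0.18, 0, 1], [-0.25, 0.03, 0.36, 0, 1], [-0.25, 0.03, 0.36, 0, 1], [-0.25, 0.03, 0.36, 0, 1], [-0.25, 0.02, 0.36, 0, 1], [-0.25, 0.02, 0.36, 0, 1], [-0.25, 0.03, 0.36, 0, 1], [-0.25, 0.03, 0.36, 0, 1], [-0.25, 0.03, 0.36, 0, 1], [-0.25, 0.03, 0.36, 0, 1]]]'

```text
clock: 9.95
tool_pos: [0.5665, 0.0089, 0.1082]
orientation: [-180.0, -0.0, -6.3]
force: [0.2, 0.4, -1.4]
opening: 0.0233
gripper_force: 30.0
```

step_arm --moves '[[[-0.25, 0, 1, 0, 1], [0, 0, 3, 0, 1], [0, 0, 4, 0, 1], [0, 0, 3, 0, 1], [0, 0, 0, 0, 1], [0, 0, 0, 0, 1]]]'

```text
clock: 10.55
tool_pos: [0.5642, 0.0091, 0.2188]
orientation: [-179.9, -0.1, -6.3]
force: [-0.7, -0.2, -2.8]
opening: 0.0233
gripper_force: 30.0
```

```bash
python3 - <<'E'
from h import *
o=ctrl.get_obs(); print(o["tool_pos"],o["orientation"],o["opening"],o["joint_pos"].round(1))
a,_=viewer.snapshot("scene"); b,D=viewer.snapshot("side")
a=cv2.resize(a[110:270,230:380],(375,400)); b=cv2.resize(b[80:240,210:360],(375,400))
cv2.imwrite("pics/lift.png",np.hstack([a,b]))
E
```

```text
[0.56422631 0.00905514 0.21884314] [-1.79931504e+02 -9.42671599e-02 -6.29914269e+00] 0.023348920954042493 [ 20.8  10.4 -14.3  -0.  -65.2  62.9]
```

View pics/lift.png

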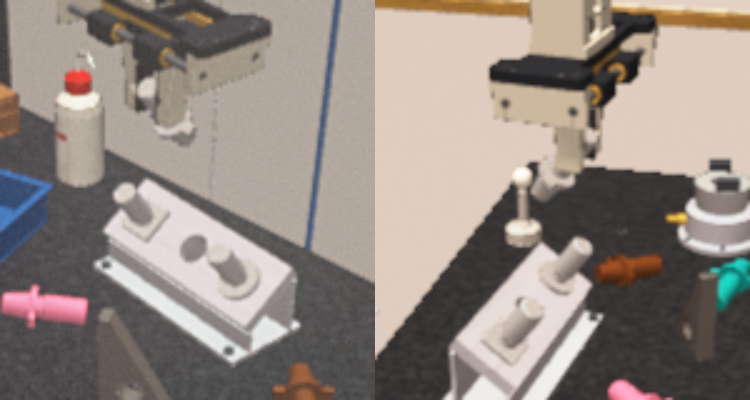

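The pictures show the stopper lifted clear at (175,120) on the left, still tilted about 35°, with its pocket empty and the other two stoppers in place. I can straighten it by pushing the nose against the neck's outer wall on the free -x side, so I need the vessel's height profile.

```bash
python3 - <<'E'
from h import *
P=pts("scene",np.load("scene0.npy")); Q=pts("side",np.load("side0.npy"))
X=np.concatenate([P.reshape(-1,3),Q.reshape(-1,3)]); X=X[~np.isnan(X[:,0])]
r=np.hypot(X[:,0]-.4697,X[:,1]+.3208)
for z in range(10,92,4):
  k=(abs(X[:,2]-z/1e3)<.002)&(r<.075); 
  if k.sum()>5: print(z,k.sum(),np.percentile(r[k],[10,50,90]).round(4))
E
```

```text
10 297 [0.0414 0.0444 0.0495]
14 96 [0.0403 0.042  0.0443]
18 102 [0.0408 0.0421 0.0445]
22 108 [0.0404 0.0419 0.0445]
26 118 [0.0408 0.0423 0.0454]
30 103 [0.0406 0.0419 0.0446]
34 108 [0.0408 0.0421 0.0444]
38 194 [0.0373 0.0412 0.0435]
42 376 [0.0313 0.0363 0.0414]
46 104 [0.03   0.0318 0.0364]
50 70 [0.0302 0.0315 0.0341]
54 63 [0.0309 0.0319 0.035 ]
58 80 [0.0306 0.0322 0.0345]
62 69 [0.0316 0.0326 0.0352]
66 75 [0.0318 0.0332 0.0357]
70 106 [0.0248 0.0331 0.0357]
74 420 [0.0184 0.0271 0.0337]
78 169 [0.0109 0.0158 0.0341]
82 59 [0.0097 0.0289 0.0351]
86 180 [0.011  0.0274 0.0346]
90 108 [0.0101 0.0268 0.0336]
```

step_arm --moves '[[[-1.8, -3.5, 0, 0.038, 1], [-1.8, -3.5, 0, 0.038, 1], [-1.8, -3.5, 0, 0.038, 1], [-1.8, -3.5, 0, 0.038, 1], [-1.8, -3.5, 0, 0.038, 1], [-1.8, -3.5, 0, 0.038, 1], [-1.8, -3.5, 0, 0.038, 1], [-1.8, -3.5, 0, 0.038, 1], [-1.8, -3.5, 0, 0.038, 1], [-1.8, -3.5, 0, 0.03, 1]]]'

```text
clock: 11.65
tool_pos: [0.3825, -0.3421, 0.2166]
orientation: [-179.9, 0.1, 15.1]
force: [0.4, 0.8, -0.5]
opening: 0.0233
gripper_force: 30.0
```

step_arm --moves '[[[0, 0, -3, 0, 1], [0, 0, -4, 0, 1], [0, 0, -3, 0, 1], [0, 0, -1, 0, 1], [0, 0, 0, 0, 1], [0, 0, 0, 0, 1], [0, 0, 0, 0, 1]]]'

```text
clock: 12.35
tool_pos: [0.3853, -0.3415, 0.1093]
orientation: [179.9, -0.1, 15.1]
force: [0.2, -0.0, -0.8]
opening: 0.0232
gripper_force: 30.0
```

step_arm --moves '[[[0.05, -0.18, -0.7, 0, 1], [0, 0, -0.7, 0, 1], [0.19, 0.05, 0, 0, 1], [0.29, 0.08, 0, 0, 1], [0.29, 0.08, 0, 0, 1], [0.29, 0.08, 0, 0, 1], [0.29, 0.08, 0, 0, 1], [0.29, 0.08, 0, 0, 1], [0, 0, 0, 0, 1]]]'

```text
clock: 13.25
tool_pos: [0.3984, -0.3383, 0.0933]
orientation: [-179.9, 0.3, 15.0]
force: [-7.8, -3.1, 0.5]
opening: 0.0233
gripper_force: 30.0
```

step_arm --moves '[[[0.29, 0.08, 0, 0, 1], [0.29, 0.08, 0.1, 0, 1], [0.29, 0.08, 0.1, 0, 1], [0.29, 0.08, 0.1, 0, 1], [0.29, 0.08, 0.1, 0, 1], [0, 0, 0, 0, 1]]]'

```text
clock: 13.85
tool_pos: [0.4125, -0.3342, 0.0974]
orientation: [-179.8, 0.3, 15.0]
force: [-8.9, -1.9, 3.1]
opening: 0.0233
gripper_force: 30.0
```

step_arm --moves '[[[0.29, 0.08, 0.1, 0, 1], [0.29, 0.08, 0.1, 0, 1], [0.29, 0.08, 0, 0, 1], [0.29, 0.08, 0, 0, 1], [0, 0, 0, 0, 1], [0, 0, 0, 0, 1]]]'

```text
clock: 14.45
tool_pos: [0.4236, -0.3312, 0.0995]
orientation: [-179.9, 0.4, 15.0]
force: [-11.0, -3.4, 6.0]
opening: 0.0234
gripper_force: 30.0
```

```bash
python3 - <<'E'
from h import *
o=ctrl.get_obs(); print(o["tool_pos"],o["force"],o["joint_pos"].round(1))
a,_=viewer.snapshot("scene"); b,D=viewer.snapshot("side")
K,e,M=cam("scene"); 
def px(n,p):
    K,e,M=cam(n); c=M.T@(np.array(p)-e); return (K@c/c[2])[:2]
u,v=px("scene",o["tool_pos"]).astype(int); A=cv2.resize(a[v-60:v+60,u-60:u+60],(400,400),interpolation=3)
u,v=px("side",o["tool_pos"]).astype(int); B=cv2.resize(b[v-50:v+50,u-50:u+50],(400,400),interpolation=3)
cv2.imwrite("pics/str.png",np.hstack([A,B]))
E
```

```text
[ 0.42359059 -0.33116839  0.09949634] [-11.02463664  -3.36160173   5.96574709] [-1.71e+01  1.48e+01 -2.60e+01  1.00e-01 -4.96e+01  1.22e+02]
```

View pics/str.png

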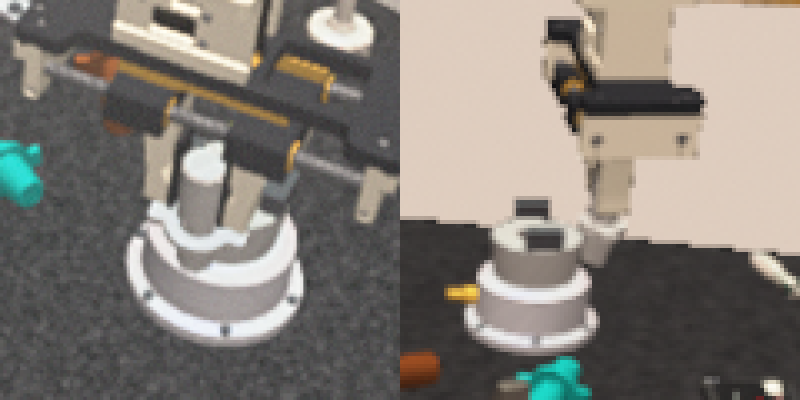

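The picture shows the stopper nearly upright against the neck at (200,210) left, with about 10° of lean remaining on the right at (600,240). I'll push a little further, then back off and measure.

step_arm --moves '[[[0.24, 0.07, 0.1, 0, 1], [0.24, 0.07, 0.1, 0, 1], [0.14, 0.04, 0, 0, 1], [0, 0, 0, 0, 1], [0, 0, 0, 0, 1]]]'

```text
clock: 15.05
tool_pos: [0.4302, -0.3294, 0.1014]
orientation: [-179.9, 0.3, 15.0]
force: [-9.0, -3.0, 3.6]
opening: 0.0234
gripper_force: 30.0
```

step_arm --moves '[[[-0.6, -0.16, 0, 0, 1], [-1, -0.27, 1, 0, 1], [-0.5, -0.1, 4, 0, 1], [0, 0, 3, 0, 1], [0, 0, 0, 0, 1], [0, 0, 0, 0, 1], [0, 0, 0, 0, 1]]]'

```text
clock: 15.75
tool_pos: [0.4118, -0.3344, 0.1813]
orientation: [-180.0, 0.0, 15.0]
force: [-0.3, 1.1, -1.8]
opening: 0.0231
gripper_force: 30.0
```

```bash
python3 - <<'E'
from h import *
o=ctrl.get_obs(); t=o["tool_pos"]; print(t,o["force"])
b,d=viewer.snapshot("scene"); b2,d2=viewer.snapshot("side")
uu=np.array([.966,.259,0]); vv=np.array([-.259,.966,0]); ims=[]
for n,im,D in(("scene",b,d),("side",b2,d2)):
  X=pts(n,D)-t; U=X@uu; V=X@vv; Z=X[...,2]
  K,e,M=cam(n); c=M.T@(t+[0,0,-.02]-e); p=(K@c/c[2]).astype(int)
  ims.append(cv2.resize(im[p[1]-35:p[1]+35,p[0]-35:p[0]+35],(400,400),interpolation=3))
  for z in range(-52,-2,4):
    m=(abs(Z*1e3-z)<2)&(abs(U)<.045)&(abs(V)<.03)
    if m.sum()>3: print(n,z,m.sum(),'U',(np.percentile(U[m],[2,98])*1e3).round(1),'V',(np.percentile(V[m],[2,98])*1e3).round(1))
cv2.imwrite("pics/str2.png",np.hstack(ims))
E
```

```text
[ 0.41182451 -0.33437514  0.18132148] [-0.27617791  1.07551138 -1.79253987]
scene -48 5 U [-11.   -7.8] V [-6.  5.]
scene -44 13 U [-13.1  -4.4] V [-9.3  8.1]
scene -40 18 U [-13.7  -5.8] V [-9.2  5.8]
scene -36 18 U [-14.3  -6. ] V [-10.1   8.4]
scene -32 20 U [-16.   -7.5] V [-10.6   5.8]
scene -28 17 U [-15.6  -8.2] V [-10.5   7.2]
scene -20 40 U [-21.6  -4.6] V [-25.6  22.8]
scene -16 193 U [-21.9   4.2] V [-24.6  24.4]
scene -12 39 U [-17.8  -0.3] V [-22.2  22. ]
scene -8 12 U [-15.3  -5.8] V [-9.4 11.4]
scene -4 28 U [-16.6  -7.8] V [-10.9   8.8]
side -44 8 U [-12.5   3.3] V [ 4.1 13.7]
side -40 8 U [-11.7   5.3] V [ 6.6 14. ]
side -36 8 U [-11.3   4.4] V [ 6.5 14.9]
side -32 11 U [-13.7   5. ] V [ 6.5 15.5]
side -28 10 U [-12.7   5.7] V [ 6.  16.9]
side -24 5 U [-3.5  6.4] V [ 9.8 18.4]
side -20 10 U [-21.6  11.1] V [ 2.7 29.1]
side -16 36 U [-20.5  11.4] V [-16.6  28.7]
side -12 16 U [-12.1   9.5] V [-2.7 27. ]
side -8 9 U [-10.4   4.2] V [ 6.1 15.1]
```

View pics/str2.png

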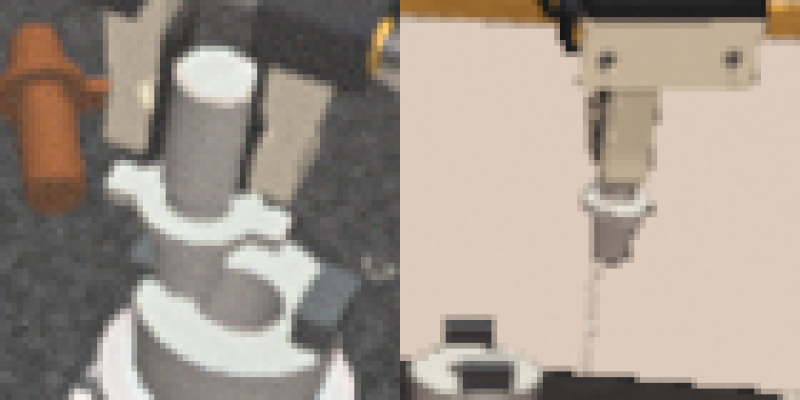

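The picture shows the stopper hanging upright in the gripper at (210,130) and (615,225), offset about 4 mm behind the TCP along the tool's x. The flange sits 20 mm below the TCP, as expected. Now I turn it so the ears face the gaps and move it over the mouth.

step_arm --moves '[[[0.6, 0.1, 0, -0.143, 1], [0.6, 0.1, 0, -0.143, 1], [0.6, 0.1, 0, -0.143, 1], [0.6, 0.1, 0, -0.143, 1], [0.6, 0.1, 0, -0.143, 1], [0.6, 0.1, 0, -0.143, 1], [0.6, 0.1, 0, -0.143, 1], [0.6, 0.1, 0, -0.143, 1], [0.6, 0.1, 0, -0.143, 1], [0.5, 0.1, 0, -0.143, 1]]]'

```text
clock: 16.85
tool_pos: [0.4713, -0.3245, 0.1807]
orientation: [179.9, 0.1, -67.2]
force: [-0.8, -0.1, -1.2]
opening: 0.023
gripper_force: 30.0
```

step_arm --moves '[[[0, 0, 0, -0.143, 1], [0, 0, 0, 0, 1], [0, 0, 0, 0, 1], [0, 0, 0, 0, 1]]]'

```text
clock: 17.25
tool_pos: [0.4712, -0.3246, 0.1814]
orientation: [180.0, 0.0, -74.9]
force: [0.0, -0.5, -1.2]
opening: 0.0235
gripper_force: 30.0
```

```bash
python3 - <<'E'
from h import *
b,d=viewer.snapshot("scene"); b2,d2=viewer.snapshot("side"); o=ctrl.get_obs(); t=o["tool_pos"]; print(t,o["force"],o["orientation"],o["joint_pos"].round(1))
uu=np.array([.259,-.966,0]); vv=np.array([.966,.259,0])
for n,D in(("scene",d),("side",d2)):
  X=pts(n,D)-t; U=X@uu; V=X@vv; Z=X[...,2]
  for z in range(-48,-2,4):
    m=(abs(Z*1e3-z)<2)&(abs(U)<.045)&(abs(V)<.03)
    if m.sum()>3: print(n,z,m.sum(),'U',(np.percentile(U[m],[2,98])*1e3).round(1),'V',(np.percentile(V[m],[2,98])*1e3).round(1))
E
```

```text
[ 0.47125582 -0.32472203  0.1817279 ] [-0.41429     0.61232003 -0.98877483] [ 1.79991866e+02  5.68984382e-03 -7.49927064e+01] [-15.   12.9 -16.2  -0.  -60.9  30. ]
scene -44 21 U [-9.8  7. ] V [-12.7  -4. ]
scene -40 13 U [-6.8  7.8] V [-12.3  -2.1]
scene -36 18 U [-8.8  8.7] V [-12.8  -2.2]
scene -32 8 U [3.  8.8] V [-11.5  -2.8]
scene -28 7 U [-9.3  8.1] V [-12.2  -7.6]
scene -20 30 U [-17.1  15.2] V [-27.8  -4.1]
scene -16 128 U [-17.9  14.5] V [-27.8   6.6]
scene -12 7 U [-1.7 13.5] V [-22.5  -0.3]
side -44 7 U [-16.9  -7.1] V [-10.2   5.7]
side -40 8 U [-14.7  -4.8] V [-9.3  6.4]
side -36 10 U [-14.9  -9.6] V [-9.5  4.2]
side -32 9 U [-15.6  -8.6] V [-11.9   7.6]
side -28 10 U [-16.6  -7.6] V [-11.6   7. ]
side -24 9 U [-18.7 -12.3] V [-11.    8.1]
side -20 16 U [-24.4  -7.9] V [-28.   13.3]
side -16 41 U [-23.1   3.7] V [-26.   22.7]
side -12 19 U [-25.4  -3.7] V [-23.3  17.2]
side -8 6 U [-19.7 -11.1] V [-7.2  6.2]
side -4 12 U [-21.2  -8.4] V [-12.5   9. ]
```

step_arm --moves '[[[-0.1, 0.15, -2, 0, 1], [0, 0, -2, 0, 1], [0, 0, -1.2, 0, 1], [0, 0, -0.5, 0, 1], [0, 0, -0.5, 0, 1], [0, 0, -0.4, 0, 1], [0, 0, 0, 0, 1]]]'

```text
clock: 18.05
tool_pos: [0.4704, -0.3232, 0.1158]
orientation: [180.0, 0.0, -75.1]
force: [-0.3, 0.1, -1.6]
opening: 0.023
gripper_force: 30.0
```

Tip is about 6 mm inside the bore without contact. I'm continuing slowly.

step_arm --moves '[[[0, 0, -0.3, 0, 1], [0, 0, -0.3, 0, 1], [0, 0, -0.3, 0, 1], [0, 0, -0.2, 0, 1], [0, 0, -0.2, 0, 1], [0, 0, 0, 0, 1]]]'

```text
clock: 18.65
tool_pos: [0.4702, -0.3231, 0.1025]
orientation: [180.0, 0.0, -75.1]
force: [0.7, -0.7, -2.3]
opening: 0.0235
gripper_force: 30.0
```

step_arm --moves '[[[0, 0, -0.2, 0, 1], [0, 0, -0.2, 0, 1], [0, 0, -0.15, 0, 1], [0, 0, 0, 0, 1], [0, 0, 0, 0, 1]]]'

```text
clock: 19.15
tool_pos: [0.4704, -0.3232, 0.0973]
orientation: [-180.0, 0.0, -75.1]
force: [-0.2, 0.5, -2.1]
opening: 0.0232
gripper_force: 30.0
```

step_arm --moves '[[[0, 0, -0.15, 0, 1], [0, 0, -0.1, 0, 1], [0, 0, -0.1, 0, 1], [0, 0, 0, 0, 1]]]'

```text
clock: 19.55
tool_pos: [0.4709, -0.3236, 0.0951]
orientation: [-180.0, -0.1, -75.1]
force: [-1.9, 2.5, 8.6]
opening: 0.0234
gripper_force: 30.0
```

step_arm --moves '[[[0, 0, -0.1, 0, 1], [0, 0, 0, 0, 1], [0, 0, 0, 0, 4], [0, 0, 0, 0, 4], [0, 0, 0, 0, 4], [0, 0, 0.1, 0, 4]]]'

```text
clock: 20.15
tool_pos: [0.4701, -0.3232, 0.0934]
orientation: [180.0, 0.0, -75.1]
force: [0.3, 0.4, 0.7]
opening: 0.0398
gripper_force: 0.0
```

```bash
python3 - <<'E'
from h import *
b,d=viewer.snapshot("scene"); b2,d2=viewer.snapshot("side"); o=ctrl.get_obs(); t=o["tool_pos"]; print(t,o["force"],o["opening"])
c=np.array([.4697,-.3208,0]); ims=[]
for n,im,D in(("scene",b,d),("side",b2,d2)):
  X=pts(n,D)-c; Z=X[...,2]; r=np.hypot(X[...,0],X[...,1])
  m=(Z>.122)&(Z<.135)&(r<.02); print(n,'knob top',m.sum(),X[m].min(0).round(4),X[m].max(0).round(4),np.median(Z[m]))
  m=(Z>.125)&(r<.02); w=X[m]
  if len(w)>15: print('top plane',np.linalg.lstsq(np.c_[w[:,:2],np.ones(len(w))],w[:,2],rcond=None)[0].round(3))
  K,e,M=cam(n); q=M.T@(c+[0,0,.09]-e); p=(K@q/q[2]).astype(int)
  ims.append(cv2.resize(im[p[1]-40:p[1]+40,p[0]-40:p[0]+40],(400,400),interpolation=3))
cv2.imwrite("pics/seat.png",np.hstack(ims))
E
```

```text
[ 0.47035339 -0.32324491  0.09372694] [ 0.16367665 -0.42100024  0.36509735] 0.04005242006757593Traceback (most recent call last):
  File "<stdin>", line 6, in <module>
    return umr_minimum(a, axis, None, out, keepdims, initial, where)
ValueError: zero-size array to reduction operation minimum which has no identity
```

```bash
python3 - <<'E'
from h import *
c=np.array([.4697,-.3208,0]); ims=[]
for n in("scene","side"):
  im,D=viewer.snapshot(n)
  X=pts(n,D)-c; Z=X[...,2]; r=np.hypot(X[...,0],X[...,1])
  for z in range(78,134,6):
    m=(abs(Z*1e3-z)<3)&(r<.03)
    if m.sum()>3: print(n,z,m.sum(),X[m].min(0).round(4),X[m].max(0).round(4))
  K,e,M=cam(n); q=M.T@(c+[0,0,.09]-e); p=(K@q/q[2]).astype(int)
  ims.append(cv2.resize(im[p[1]-40:p[1]+40,p[0]-40:p[0]+40],(400,400),interpolation=3))
cv2.imwrite("pics/seat.png",np.hstack(ims))
E
```

```text
scene 78 74 [-0.0293 -0.0294  0.075 ] [-0.0016  0.0126  0.0808]
scene 84 16 [-0.0283 -0.0294  0.0812] [0.0174 0.0198 0.0866]
scene 90 15 [-0.0014 -0.0294  0.0871] [ 0.019  -0.0204  0.0892]
side 78 40 [-0.0276 -0.0243  0.075 ] [0.0287 0.0207 0.0809]
side 84 21 [-0.0216 -0.0167  0.081 ] [0.0182 0.0195 0.087 ]
side 90 22 [-0.0201 -0.0186  0.0885] [0.0167 0.0272 0.0924]
side 96 30 [-0.0289 -0.0109  0.0931] [0.0248 0.0168 0.0989]
side 102 26 [-0.0285 -0.0112  0.0991] [0.0217 0.0183 0.1048]
side 108 29 [-0.0281 -0.0148  0.105 ] [0.0227 0.0186 0.111 ]
side 114 29 [-0.0298 -0.0158  0.111 ] [0.0225 0.0228 0.117 ]
side 120 25 [-0.0275 -0.0018  0.1173] [0.0231 0.0184 0.1229]
side 126 41 [-0.0294 -0.0115  0.1232] [0.0237 0.0173 0.129 ]
side 132 21 [-0.0292 -0.0066  0.1292] [0.0237 0.0181 0.1347]
```

View pics/seat.png

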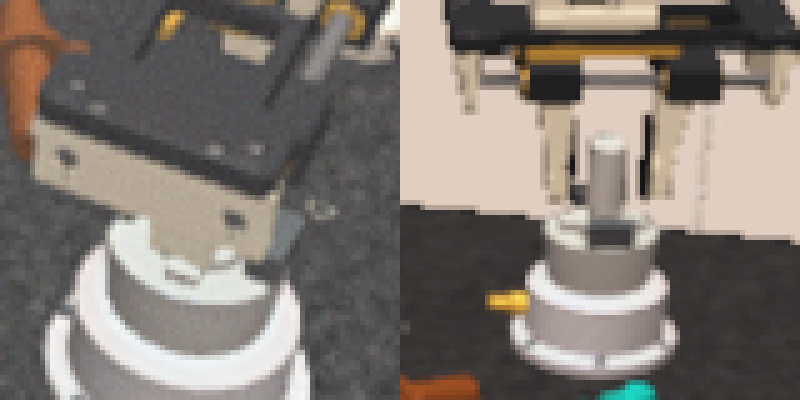

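The pictures show the stopper standing upright and seated in the neck: knob at (607,170) and flange at rim level (600,225), right half. I'm re-centring on the mouth, gripping, then pressing lightly and turning clockwise.

step_arm --moves '[[[-0.07, 0.24, 0.1, 0, 4], [0, 0, 0, 0, 4], [0, 0, 0, 0, 1], [0, 0, 0, 0, 1], [0, 0, 0, 0, 1], [0, 0, 0, 0, 1], [0, 0, 0, 0, 1], [0, 0, 0, 0, 1], [0, 0, -0.1, 0, 1], [0, 0, 0, 0, 1]]]'

```text
clock: 21.35
tool_pos: [0.4701, -0.3208, 0.0948]
orientation: [-180.0, -0.0, -75.1]
force: [0.6, 3.8, 8.1]
opening: 0.0231
gripper_force: 30.0
```

step_arm --moves '[[[0, 0, -0.05, -0.1, 1], [0, 0, 0, -0.12, 1], [0, 0, 0, -0.12, 1], [0, 0, 0, -0.12, 1], [0, 0, 0, -0.12, 1]]]'

```text
clock: 21.85
tool_pos: [0.4714, -0.3213, 0.0948]
orientation: [-179.8, -0.0, -108.6]
force: [2.2, 2.4, 7.4]
opening: 0.0236
gripper_force: 30.0
```

step_arm --moves '[[[0, 0, 0, -0.12, 1], [0, 0, 0, -0.12, 1], [0, 0, 0, -0.12, 1], [0, 0, 0, -0.12, 1], [0, 0, 0, -0.12, 1], [0, 0, 0, -0.12, 1], [0, 0, 0, -0.12, 1], [0, 0, 0, -0.08, 1], [0, 0, 0, 0, 1], [0, 0, 0, 0, 1]]]'

```text
clock: 22.85
tool_pos: [0.4713, -0.3215, 0.0948]
orientation: [-179.8, 0.1, -161.0]
force: [2.8, 0.3, 8.3]
opening: 0.0235
gripper_force: 30.0
```

```bash
python3 -c "
from h import *
o=ctrl.get_obs(); print(o['moment'],o['force'],o['orientation'],o['joint_pos'].round(1))"
```

```text
[ 0.48469006 -0.68654084 -0.08236637] [2.76723691 0.28037882 8.34262243] [-1.79848332e+02  1.41623762e-01 -1.61010957e+02] [-14.6  17.6 -22.7   0.1 -49.5 -56.4]
```

step_arm --moves '[[[0, 0, 0, -0.05, 1], [0, 0, 0, -0.05, 1], [0, 0, 0, 0, 1], [0, 0, 0, 0, 1], [0, 0, 0, 0, 1]]]'

```text
clock: 23.35
tool_pos: [0.4712, -0.3215, 0.0948]
orientation: [-179.9, 0.1, -166.7]
force: [2.0, 0.6, 7.3]
opening: 0.0229
gripper_force: 30.0
```

```bash
python3 -c "
from h import *
o=ctrl.get_obs(); print(o['moment'],o['force'],o['orientation'],o['tool_pos'])"
```

```text
[ 0.37822871 -0.61948631  0.02428641] [2.02309794 0.56281404 7.25598175] [-1.79865692e+02  1.49778550e-01 -1.66732679e+02] [ 0.47122539 -0.32153481  0.09482073]
```

step_arm --moves '[[[0, 0, 0, -0.04, 1], [0, 0, 0, 0, 1], [0, 0, 0, 0, 4], [0, 0, 0, 0, 4], [0, 0, 0, 0, 4], [0, 0, 0.3, 0, 4], [0, 0, 2, 0, 4], [0, 0, 4, 0, 4], [0, 0, 4, 0, 4], [0, 0, 3, 0, 4]]]'

```text
clock: 24.35
tool_pos: [0.4699, -0.3211, 0.229]
orientation: [-179.9, 0.1, -169.1]
force: [0.6, 0.8, 0.3]
opening: 0.0399
gripper_force: 0.0
```

step_arm --moves '[[[-3, -3, 2, 0, 4], [-3, -3, 1, 0, 4], [-1, -3, 0, 0, 4], [0, 0, 0, 0, 4], [0, 0, 0, 0, 4]]]'

```text
clock: 24.85
tool_pos: [0.399, -0.4112, 0.2561]
orientation: [180.0, -0.0, -169.2]
force: [-0.7, 0.6, -0.4]
opening: 0.0401
gripper_force: 0.0
```

```bash
python3 - <<'E'
from h import *
print(ctrl.get_obs()["tool_pos"],ctrl.get_obs()["force"])
for n in("scene","side"):
  im,D=viewer.snapshot(n); X=pts(n,D)-[.4697,-.3208,0]; Z=X[...,2]; r=np.hypot(X[...,0],X[...,1])
  for a,b in((.125,.135),(.100,.115),(.087,.092),(.078,.084)):
    m=(Z>a)&(Z<b)&(r<.045); 
    if m.sum()>3: print(n,a,m.sum(),X[m].min(0).round(4),X[m].max(0).round(4),np.median(Z[m]).round(4))
  # ears/flange top (81 mm) at r 19..27: azimuth in vessel frame
  m=(Z>.0785)&(Z<.0835)&(r>.0205)&(r<.0275); az=np.degrees(np.arctan2(X[m][:,1],X[m][:,0]))-15; print('ear az',np.sort(az.round(0))[::3])
  Y=pts(n,D); m=(Y[...,2]>.008)&(Y[...,2]<.07)&(np.hypot(Y[...,0]-.522,Y[...,1]-.26)<.045)&(im.max(-1).astype(int)-im.min(-1)<40); print('plug',m.sum(),np.nanmean(Y[m],0))
E
```

```text
[ 0.39903178 -0.411183    0.25612289] [-0.72091204  0.60118218 -0.36266419]
scene 0.125 100 [-0.0134 -0.013   0.1251] [0.0099 0.009  0.13  ] 0.1274
scene 0.1 86 [-0.0133 -0.0133  0.1003] [0.0044 0.0074 0.1149] 0.1082
scene 0.087 138 [-0.0227 -0.0344  0.087 ] [0.0205 0.0331 0.0916] 0.0882
scene 0.078 181 [-0.0239 -0.0351  0.0781] [0.0194 0.0287 0.0839] 0.0802
ear az [-123. -118.   70.  111.  123.]
plug 171 [0.52272957 0.24986309 0.03910602]
side 0.125 26 [-0.012  -0.0116  0.1256] [0.0083 0.0142 0.1303] 0.1282
side 0.1 41 [-0.0143  0.0014  0.1   ] [0.0091 0.0162 0.1143] 0.1068
side 0.087 42 [-0.0245 -0.0247  0.0871] [0.0176 0.0413 0.0916] 0.0887
side 0.078 33 [-0.0223 -0.0167  0.0781] [0.0163 0.0388 0.0839] 0.0811
ear az [-66.]
plug 301 [0.52492618 0.26566707 0.03922365]
```

The knob top is at 128 mm (129 expected) and centred. No ear shows in the gaps, so the ears are under the claws, and the plug is in the tray. I'm handing in.

```bash
python3 -c "
from plant import close_job
print(close_job())"
```

```text
the job is handed in; nothing more can be done
None
```

The job is handed in with no verdict returned: by the last camera check the eared stopper sits upright in the neck with its ears turned under the claws, the dust plug stands in the blue tray, and the other two stoppers were in the rack when last seen.

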